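# Spot-check a gas manifold with a push-on gauge

## Robot

A 6-joint arm with a two-finger parallel gripper is mounted at the origin on a cart in front of the work surface, level with it; the furniture and walls round the work are solid. World frame = base frame: x ahead of the robot, y to its left, z up, the work surface at z = 0. Lengths are in m, angles in rad, forces in N, time in s.
With the tool pointing down it reaches from about 0.375 to 0.975 m from the base axis. Payload 3.8 kg.
Tool frame: the origin (TCP) lies on the centre line of the jaws, within the pads' length; the fingertips stand 14 mm ahead of it and the grasp point (between the pads) lies 5 mm behind it; z points along the fingers, y is the line along which they close (so a half turn about z gives the same grasp; the last joint's range is limited). The gripper opens to 85 mm and grips with 20 to 120 N. Pads are 22 mm wide; open, the fingers measure 114 mm over their backs; the gripper's body (76 mm by 85 mm) begins 54 mm behind the grasp point. The pads swing forward as they close: fully open they stand 13 mm farther back than shut.
Start: joints at [1.119, 0.264, 1.604, -0, 1.274, -0.037], TCP at [0.272, 0.618, 0.245] pointing down, gripper open.
Joint ranges: [-2.63, 2.63], [-0.94, 2.18], [0.31, 2.57], [-1.31, 4.45], [0, 2.66], [-2.55, 2.55]. Speed limits (rad/s): [2.57, 2.57, 3.14, 3.14, 3.14, 3.14].

## Interface

Orientations are given as a rotation vector (axis times angle).
In Python, from workcell import bot, eyes, spot_in gives the robot as it stands.
- The arm moves only by the tool carry_out, never from a script. Its argument "series" is text: rows parted by semicolons, each of 4 numbers parted by spaces: the shift along the world's x, y, z in m, then the turn about the world's z in degrees. In form: tx ty tz roll; .... A call has 1 to 20 rows; each row shifts and turns the commanded pose from where the row before left it; what a row does not reach is not made up. A row lasts 1/8 s, in which the tool goes at most 62.5 mm and 10.7 degrees, less where a joint would pass 70% of its speed; a pose out of reach is approached as far as the arm can. A call is refused whole if a number of a shift passes 0.0625 or a number of a turn 10.7, either way. A call with a gripper value outside its range is refused whole. "jaw" is the gripper command: -1 is shut, 1 is fully open, values between are in proportion, set as the call begins (left out, the last holds). The fingers move at their own pace and stop on an object; "grip_force" is the grip in N (left out, the last holds). Time passes only in rows, so rows that do not move let the fingers close. It gives the time, the measured TCP pose, the force, the opening and the grip force at its end, in the units of the state.
- bot.read_state(): the state, without advancing time (a new reading comes with each control period).
- eyes.read_camera(name): name is "side" or "top" or "wrist"; returns (picture, depth): 480x640x3 uint8, blue, green, red; 480x640 float32, m along the optical axis (not along the pixel's ray), 0 where there is no reading.
- eyes.get_calibration(name): a dict with "K" (3x3 intrinsics, pixels), "position" and "rotation" of the camera in the world; the wrist camera has in their place "T_tool_cam" (4x4, takes a point from camera to tool coordinates, whose origin is the TCP and whose axes are the flange's). Camera axes: x right, y down, z forward; pixel columns grow to the right and rows downward; lengths in m; the calibration is good to about 2 mm. A picture is of the moment at which its call begins: read the wrist's pose just before it. get_calibration takes no time and is no camera call.
- bot.finish_job(): hands the job in; it is judged then, once.
Trained networks look in the newest picture that a camera, given by its name, has taken for a name from the list of things; names that differ only in an ending like _2 or _b are one class to them, and where a whole thing is asked for, a point or a joint stands for the part that bears it (a point fixed in the world has none). Each returns a list of dicts, best first, with "score" (0 to 1); they miss things now and then, are a little off and sometimes report something else, mostly with a low value. They report only what shows in the picture. A call takes as long as a camera call. They do not tell look-alikes from the thing itself.
- spot_in(camera, target): "rect" ([centre column, centre row, width, height] in pixels, round what is visible of it).
The state is a dict: "time": time; "q": joint angles; "joint_vel": joint speeds; "joint_torque": joint torques, N m; "tool_pos": TCP position; "tcp_rot": TCP orientation; "wrist_force": force on the tool from outside, world axes, zero at the start; "torque": the same for the moment, N m; "width": opening from 0.0 (shut) to 1.0 (fully open); "grip_force": force on a finger pad.
Only numpy, scipy, OpenCV 4.12 (cv2) and the standard library are available. Lean on these libraries where they do the work, as an engineer would, in place of code of your own. Each camera call takes 0.05 s, during which the arm holds its last target. There are 200 camera calls.

## Task

First throw the manifold's lever into the marked middle notch, where it stands upright, without letting it run on to the far notch. Then lift the hand-held pressure gauge out of its stand and press its coupler squarely onto the tilted test nipple until it snaps and the spring sleeve is fully home. Finish while still gripping the gauge and holding it pressed home against the spring (it backs off if let go); leave the nearby bottle and petri dish where they are.

Things in the scene. Friction and masses are not known exactly. Their poses are not given: they have to be found in the camera images.
- manifold: fixed gas manifold on a steel foot plate 80 (x) x 180 (y) x 8 mm, with an aluminium block 44 x 164 x 32 mm on it; at its -y end the valve with the lever, at its +y end the tilted test port. Origin under the middle of the foot plate, z up, y along the block, -x its front, roughly toward the robot. A bench centrifuge about 0.3 m tall stands behind it, nearest corner about x 0.60, y -0.10.
- lever_pivot (a point): point on the lever's hinge axis (parallel to the manifold's x), in the lever's middle plane, 55 mm above the foot plate's underside. A grey disc 68 mm across stands in front of it, with three raised notch bars near its upper rim; the middle one has a raised cross under it (the mark).
- lever_grip (a point): middle of the lever's black cross-grip, a cylinder of 18 mm diameter and 26 mm length lying along the manifold's x (its flat ends can be pinched, and it may turn between the fingers), 85 mm from the pivot on a steel rod of 10 mm diameter. It moves with the lever.
- lever (a joint): lever angle, rad: 0 = first notch, leaning 0.5 rad toward the port (manifold +y), where it starts; 0.5 = marked middle notch, upright; 1.0 = far notch, leaning away. It swings in the manifold's y-z plane. A spring detent pulls it into the nearest notch; about 5 N at the grip takes it over the ridge between two notches (0.25 and 0.75).
- test_port: tilted test port; z = nipple axis, pointing out, tilted 0.44 rad from vertical toward the manifold's +y (away from the lever); x = manifold's x. Origin: centre of the spring sleeve's top face when fully out, 84 mm above the bench. Brass nipple, 15 mm thick, chamfered tip, stands 22 mm out from the origin; round it the steel sleeve, 30 mm diameter; below it the boss, 38 mm, its top 13 mm below.
- sleeve (a joint): how far the spring sleeve has been pushed down along the port's axis, m: 0 fully out, 0.010 fully home (hard stop). It resists with about 5 N at first, 10 to 15 N near 0.003, then snaps through (only 2 N near 0.0075) and pushes back with 9 N when home; if let go it backs out by 3 mm or more.
- stand: fixed grey parking block 80 x 80 x 18 mm with a round hole of 35 mm diameter, 12 mm deep, in the middle of its top. Origin under its middle.
- gauge: loose hand-held gauge, 0.22 kg, 109 mm tall, nose down in the stand (origin 6 mm above the bench). Origin: centre of the coupler's open end face; z up. 0 to 52 mm: steel tube, 32 mm diameter, with a 19 mm bore 40 mm deep, open at the end; this end face pushes on the sleeve. 55 to 109 mm: grey box 34 (x) x 44 (y) mm with a display on its -x face; grip it across y.
- bottle: bystander: media bottle with a red cap, 55 mm across, 103 mm tall, origin under its middle
- dish: bystander: petri dish, 61 mm across, 16 mm high, origin under its middle
Things that resemble listed ones, but are neither listed nor needed, are in the scene too. What is shaped like the stand but red or turquoise is not meant.

How it is judged:
By the outcome, as a careful person would: the job done as asked, in the order asked, and still so for the second after the job is handed in, while the arm keeps its last pose, push and grip.
It also fails if it takes over 58 s, if anything falls off the work surface, if the arm or the gripper's body presses on something with over 40 N, if the wrist force passes 120 N, or if a joint passes its speed limit or range.

## Working session

There is one attempt and no reset: what is moved stays moved. The work goes in short steps, Python scripts to look and compute and a tool call to move; the robot and the scene stay as the last step left them, time stands still between calls to the robot, and variables do not carry over. Pictures are saved under pics/ and viewed, at most 11 in all, crops included, and the job is handed in when it is done.

Besides the shell and the picture viewer there is one more tool, called after "Call:" as a command line: name --argument value ..., lists and objects as JSON in quotes. carry_out: Moves the arm, as the interface text tells. Its arguments: {"type":"object","properties":{"series":{"type":"string"},"jaw":{"type":"number"},"grip_force":{"type":"number"}},"required":["series"]}

```bash
mkdir -p pics; cat > h.py <<'E'
import numpy as np, cv2
from workcell import bot, eyes, spot_in
from scipy.spatial.transform import Rotation as R
def cam(name):
    s=bot.read_state(); p,d=eyes.read_camera(name); c=eyes.get_calibration(name); K=np.array(c["K"])
    if "T_tool_cam" in c:
        T=np.eye(4); T[:3,:3]=R.from_rotvec(s["tcp_rot"]).as_matrix(); T[:3,3]=s["tool_pos"]; T=T@np.array(c["T_tool_cam"])
    else:
        T=np.eye(4); r=np.array(c["rotation"]); T[:3,:3]=r if r.shape==(3,3) else R.from_rotvec(r).as_matrix(); T[:3,3]=c["position"]
    return p,d,K,T
def cloud(d,K,T):
    v,u=np.mgrid[:d.shape[0],:d.shape[1]]
    P=np.stack([(u-K[0,2])/K[0,0]*d,(v-K[1,2])/K[1,1]*d,d],-1)@T[:3,:3].T+T[:3,3]
    P[d<=0]=np.nan
    return P
E
python3 - <<'E'
from h import *
s=bot.read_state();print(s)
ims=[]
for n in ["side","top"]:
    p,d,K,T=cam(n);P=cloud(d,K,T);np.savez(f"{n}.npz",p=p,d=d,K=K,T=T,P=P);cv2.imwrite(f"pics/{n}1.png",p)
    print(n,T.round(3).tolist(),K[0,0])
    for t in ["manifold","lever_grip","test_port","sleeve","stand","gauge","bottle","dish"]:
        for r in spot_in(n,t)[:3]:
            c=r["rect"];u,v=int(c[0]),int(c[1]);print(t,round(r["score"],2),np.round(c).tolist(),P[min(v,479),min(u,639)].round(3))
E
```

```text
{'time': 0.0, 'q': array([ 1.11909203e+00,  2.64778362e-01,  1.60540168e+00,  4.75756611e-06,
        1.27369693e+00, -3.69163560e-02]), 'joint_vel': array([-1.67740485e-04, -1.57598627e-05,  6.27078654e-04, -6.27746493e-04,
        2.73287004e-04,  3.48106731e-05]), 'joint_torque': array([-3.07379232e-04, -5.15113378e+01, -3.67318547e+01, -1.25269262e-04,
        1.30966731e-02, -1.07934235e-05]), 'tool_pos': array([0.27172133, 0.61711502, 0.24393006]), 'tcp_rot': array([-0.64677372, -3.07372362,  0.0034793 ]), 'wrist_force': array([-0.26329529,  0.18734253,  0.13475162]), 'torque': array([ 3.38394450e-05, -3.69578073e-02, -1.88926758e-02]), 'grip_force': 0.0, 'width': 1.0011977590498897}
side [[-0.997, 0.051, -0.06, 0.596], [0.076, 0.426, -0.901, 0.95], [-0.02, -0.903, -0.429, 0.7], [0.0, 0.0, 0.0, 1.0]] 610.4624514328957
manifold 0.76 [356.0, 316.0, 44.0, 91.0] [0.472 0.019 0.103]
lever_grip 0.54 [355.0, 286.0, 24.0, 33.0] [ 0.458 -0.102  0.094]
lever_grip 0.53 [368.0, 274.0, 22.0, 46.0] [ 0.416 -0.207  0.062]
test_port 0.84 [352.0, 328.0, 26.0, 29.0] [0.477 0.016 0.074]
test_port
[... 535 characters left out ...]
519.3247544364599
manifold 0.94 [212.0, 255.0, 83.0, 40.0] [ 0.455 -0.083  0.136]
lever_grip 0.87 [224.0, 257.0, 33.0, 16.0] [ 0.462 -0.094  0.041]
test_port 0.63 [185.0, 251.0, 29.0, 20.0] [ 0.472 -0.013  0.082]
sleeve 0.62 [180.0, 249.0, 14.0, 16.0] [ 0.473 -0.003  0.088]
stand 0.95 [393.0, 228.0, 43.0, 47.0] [ 0.54  -0.505  0.006]
stand 0.78 [457.0, 231.0, 46.0, 42.0] [ 0.53  -0.664  0.007]
stand 0.75 [320.0, 224.0, 44.0, 42.0] [ 0.531 -0.324  0.112]
gauge 0.61 [323.0, 219.0, 22.0, 25.0] [ 0.54  -0.328  0.117]
bottle 0.7 [322.0, 219.0, 25.0, 25.0] [ 0.54  -0.328  0.117]
bottle 0.6 [280.0, 273.0, 22.0, 19.0] [ 0.418 -0.232  0.101]
dish 0.75 [282.0, 190.0, 23.0, 28.0] [ 0.633 -0.231  0.016]
```

```bash
python3 - <<'E'
import cv2,numpy as np
a=cv2.imread("pics/top1.png")[150:310,150:500];b=cv2.imread("pics/side1.png")[190:360,260:430]
a=cv2.resize(a,None,fx=2.2,fy=2.2,interpolation=3);a=cv2.copyMakeBorder(a,0,240,0,30,0)
b=cv2.resize(b,None,fx=1.4,fy=1.4,interpolation=3)
a[a.shape[0]-b.shape[0]:,:b.shape[1]]=b
a=a[:600];cv2.imwrite("pics/c1.png",a);print(a.shape)
E
```

```text
(592, 800, 3)
```

View pics/c1.png

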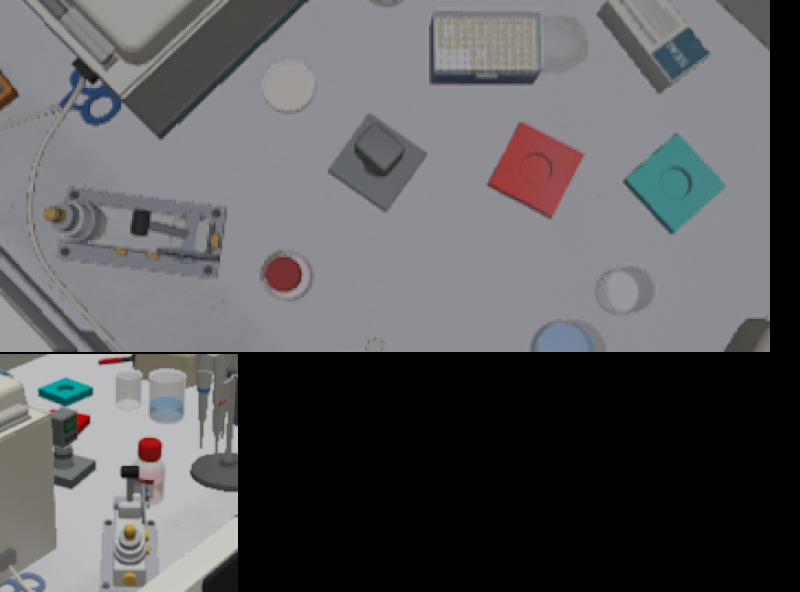

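```bash
python3 - <<'E'
from h import *
z=np.load("top.npz");P=z["P"]
# plate corners by pixels from crop
for n,(a,b) in dict(c1=(70,190),c2=(224,208),c3=(215,275),c4=(60,256)).items():
    u,v=150+a/2.2,150+b/2.2; r=z["T"][:3,:3]@np.linalg.inv(z["K"])@[u,v,1]; o=z["T"][:3,3]; print(n,(o+r*((0.008-o[2])/r[2])).round(3))
s=np.load("side.npz")["P"]
Q=np.concatenate([P.reshape(-1,3),s.reshape(-1,3)]);Q=Q[np.isfinite(Q).all(1)]
# height map
for x in np.arange(0.2,0.85,.05):
    print(round(x,2),[int(1000*max(Q[(abs(Q[:,0]-x)<.025)&(abs(Q[:,1]-y)<.025),2],default=-.009)) for y in np.arange(.65,-.6,-.05)])
m=(P[...,2]>.11)&(abs(P[...,0]-.46)<.06)&(P[...,1]>-.16)&(P[...,1]<.03); q=P[m];print(len(q),q.mean(0),q.min(0),q.max(0))
m=(P[...,2]>.105)&(abs(P[...,0]-.53)<.05)&(abs(P[...,1]+.32)<.05); q=P[m];print(len(q),q.mean(0),q.min(0),q.max(0)); print(cv2.minAreaRect(q[:,:2].astype(np.float32)*1000))
E
```

```text
c1 [0.514 0.014 0.008]
c2 [ 0.494 -0.158  0.008]
c3 [ 0.419 -0.15   0.008]
c4 [0.44  0.022 0.008]
0.2 [-9, -9, -9, -9, 19, 25, 27, 28, 25, 28, 134, 224, 2, -832, -9, -9, 10, 15, 16, 137, 138, 7, 221, 220, 214]
0.25 [-9, -9, -9, -9, 24, 29, 27, 28, 27, 131, 226, 227, 7, 4, -9, 12, 11, 8, 192, 253, 297, 241, 6, 212, 211]
0.3 [-9, -9, -9, -9, 26, 27, 28, 27, 133, 224, 226, 9, 108, 110, 12, 14, 7, 9, 295, 297, 297, 239, 6, 92, 92]
0.35 [-9, -9, -9, -9, 8, 26, 28, 135, 227, 226, 8, 110, 111, 110, 13, 7, 7, 8, 239, 259, 242, 6, 6, 93, 92]
0.4 [-9, -9, -9, -9, 9, 9, 120, 224, 227, 9, 111, 111, 112, 16, 8, 12, 18, 107, 108, 8, 6, 8, 6, 6, 72]
0.45 [-9, -9, -9, -9, 9, 88, 10, 226, 7, 109, 111, 110, 33, 106, 72, 142, 86, 105, 109, 7, 6, 8, 6, 7, 6]
0.5 [-9, -9, -9, -9, -9, 109, 107, 9, 111, 112, 114, 7, 12, 108, 70, 132, 68, 6, 7, 107, 114, 7, 22, 25, 22]
0.55 [-9, -9, -9, -9, -9, 109, 107, 108, 111, 110, 7, 8, 12, 7, 7, 228, 8, 6, 20, 119, 120, 22, 23, 24, 23]
0.6 [-9, -9, -9, -9, 74, 109, 109, 113, 111, 9, 34, 42, 17, 41, 267, 276, 259, 25, 22, 23, 22, 7, 7, 21, 6]
0.65 [-9, -9, -9, 3, 73, 110, 112, 112, 89, 40, 44, 44, 7, 265, 275, 276, 275, 261, 23, 6, 7, 80, 79, 79, 7]
0.7 [-9, -9, -9, 5, 10, 110, 110, 97, 58, 42, 36, 31, 263, 276, 276, 276, 277, 274, 248, 12, 9, 80, 79, 78, 7]
0.75 [-9, -9, -562, 1, 104, 109, 7, 120, 198, 189, 28, 265, 275, 276, 275, 277, 277, 275, 275, 255, 38, 6, 5, 7, 7]
0.8 [-9, -563, -556, 22, 88, 12, 6, 204, 209, 183, 266, 277, 276, 276, 277, 276, 275, 276, 275, 274, 252, 7, 9, 7, 9]
114 [ 0.46245402 -0.08998027  0.13328675] [ 0.45035213 -0.10348268  0.11008232] [ 0.47528822 -0.07791532  0.14275018]
293 [ 0.54494764 -0.32844029  0.11438814] [ 0.52073014 -0.3538719   0.10537361] [ 0.56959154 -0.30343121  0.12051956]
((545.5604858398438, -328.5237731933594), (43.96532440185547, 35.746009826660156), 49.2639045715332)
```

Call:
carry_out --series "0 0 0.045 0; 0 0 0.045 0; 0.014 -0.0575 0 -6.1; 0.014 -0.0575 0 -6.1; 0.014 -0.0575 0 -6.1; 0.014 -0.0575 0 -6.1; 0.014 -0.0575 0 -6.1; 0.014 -0.0575 0 -6.1; 0.014 -0.0575 0 -6.1; 0.014 -0.0575 0 -6.1; 0.014 -0.0575 0 -6.1; 0.014 -0.0575 0 -6.1; 0.014 -0.0575 0 -6.1; 0.014 -0.0575 0 -6.0; 0 0 0 0" --jaw 1

```text
time: 2.78
tool_pos: [0.4403, -0.0759, 0.3353]
tcp_rot: [2.357, 2.076, -0.001]
wrist_force: [0.1, -0.1, 0.4]
width: 0.999
grip_force: 0.0
```

```bash
python3 - <<'E'
from h import *
s=bot.read_state();print(s["time"],s["tool_pos"],s["tcp_rot"],s["q"].round(3),s["wrist_force"].round(1))
print(R.from_rotvec(s["tcp_rot"]).as_matrix().round(3))
p,d,K,T=cam("wrist");P=cloud(d,K,T);np.savez("w1.npz",p=p,d=d,K=K,T=T,P=P);cv2.imwrite("pics/w1.png",p);print(T.round(3))
for t in ["manifold","lever_grip","test_port","sleeve"]:
    for r in spot_in("wrist",t)[:2]:
        c=r["rect"];u,v=int(c[0]),int(c[1]);print(t,round(r["score"],2),np.round(c).tolist(),P[min(v,479),min(u,639)].round(3))
E
```

```text
2.775 [ 0.44026452 -0.0759395   0.33526208] [ 2.35717711e+00  2.07571869e+00 -1.21167398e-03] [-2.260e-01 -2.250e-01  1.938e+00 -1.000e-03  1.428e+00 -9.900e-02] [ 0.1 -0.1  0.4]
[[ 0.126  0.992 -0.   ]
 [ 0.992 -0.126 -0.001]
 [-0.001  0.    -1.   ]]
[[ 0.992 -0.12  -0.038  0.448]
 [-0.126 -0.948 -0.292 -0.002]
 [-0.001  0.295 -0.956  0.462]
 [ 0.     0.     0.     1.   ]]
manifold 0.66 [337.0, 192.0, 61.0, 149.0] [ 0.463 -0.065  0.038]
lever_grip 0.82 [340.0, 236.0, 40.0, 31.0] [ 0.457 -0.104  0.109]
lever_grip 0.53 [340.0, 145.0, 38.0, 47.0] [ 0.47  -0.007  0.086]
test_port 0.9 [340.0, 145.0, 37.0, 47.0] [ 0.469 -0.008  0.088]
sleeve 0.65 [340.0, 141.0, 33.0, 29.0] [ 0.47  -0.003  0.086]
```

View pics/w1.png

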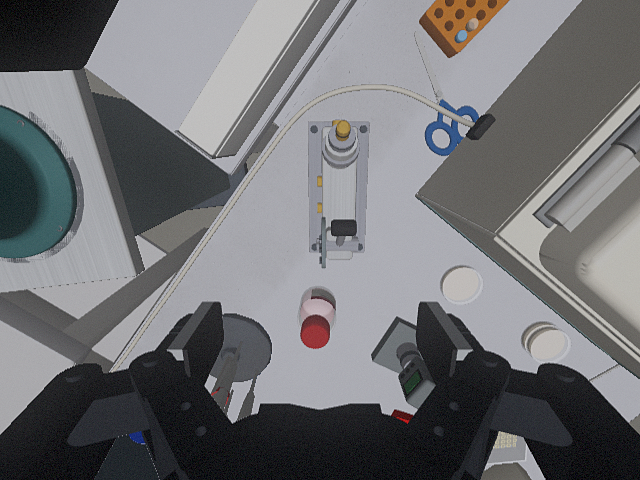

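```bash
python3 - <<'E'
from h import *
for n in ["w1","top"]:
    z=np.load(n+".npz");P=z["P"];p=z["p"].astype(int)
    near=(abs(P[...,0]-.467)<.07)&(abs(P[...,1]+.068)<.125)
    b=P[near&(P[...,2]<.006 if n=="w1" else near)][:,2]; print(n,"bench",np.median(b))
    m=near&(p.max(-1)<60)&(P[...,2]>.09);q=P[m];print("grip",len(q),np.median(q,0),q.min(0),q.max(0))
    m=near&(P[...,2]>.095)&(P[...,1]>-.03);q=P[m];print("tip",len(q),q.mean(0).round(4) if len(q) else'',q.max(0).round(4) if len(q) else '')
    m=near&(P[...,2]>.034)&(P[...,2]<.05);q=P[m];print("block",len(q),cv2.minAreaRect((q[:,:2]*1000).astype(np.float32)))
z=np.load("w1.npz");K,T=z["K"],z["T"]
def ray(u,v,h): r=T[:3,:3]@np.linalg.inv(K)@[u,v,1]; o=T[:3,3]; return (o+r*((h-o[2])/r[2])).round(4)
C=[ray(*c,.008) for c in [(309,122),(369,122),(366,251),(310,251)]];print(C,np.mean(C,0))
print("grip",ray(343,220,.1386),ray(343,234,.125)); print("tip",ray(342.5,122,.1),ray(342.5,137,.1))
E
python3 - <<'E'
import cv2
a=cv2.imread("pics/w1.png")[105:285,270:410];cv2.imwrite("pics/w1c.png",cv2.resize(a,None,fx=3.3,fy=3.3,interpolation=2))
E
```

```text
w1 bench -0.001769660148510016
grip 44220 [ 0.46214174 -0.06557949  0.40146019] [ 0.39700052 -0.0977481   0.09268455] [0.51416269 0.00432939 0.42121818]
tip 187 [0.4737 0.0083 0.1004] [0.4813 0.0161 0.105 ]
block 2007 ((464.67242431640625, -68.38294982910156), (161.8098907470703, 44.003780364990234), 83.4715576171875)
top bench 0.0036742412223197407
grip 82 [ 0.46383288 -0.088727    0.13729243] [ 0.45233448 -0.0959652   0.09347869] [0.47955391 0.00722946 0.14275018]
tip 46 [0.4753 0.0089 0.102 ] [0.4834 0.0168 0.1084]
block 509 ((464.0953369140625, -70.38431549072266), (170.72503662109375, 47.21181106567383), 83.04756164550781)
[array([0.4376, 0.0236, 0.008 ]), array([0.5143, 0.0138, 0.008 ]), array([ 0.4957, -0.1604,  0.008 ]), array([ 0.4154, -0.1503,  0.008 ])] [ 0.46575  -0.068325  0.008   ]
grip [ 0.462  -0.0794  0.1386] [ 0.461  -0.0977  0.125 ]
tip [0.4739 0.014  0.1   ] [ 0.4724 -0.0006  0.1   ]
```

View pics/w1c.png

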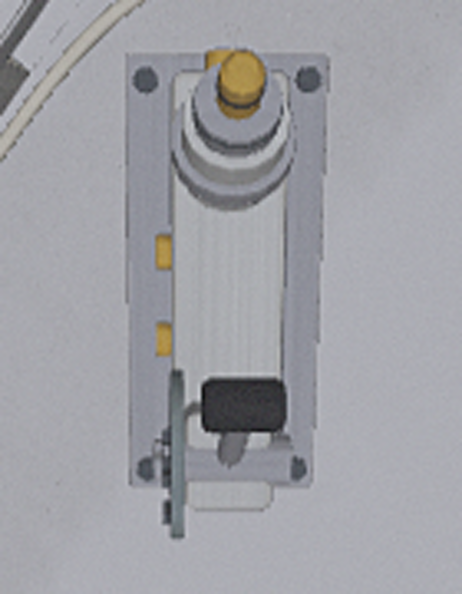

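Call:
carry_out --series "0.011 -0.007 -0.042 0; 0.011 -0.007 -0.042 0; 0 0 -0.042 0; 0 0 -0.042 0; 0 0 -0.022 0; 0 0 -0.021 0; 0 0 0 0; 0 0 0 0"

```text
time: 4.03
tool_pos: [0.4627, -0.0855, 0.1252]
tcp_rot: [2.348, 2.086, 0.001]
wrist_force: [0.0, -0.7, 0.8]
width: 0.999
grip_force: 0.0
```

```bash
python3 - <<'E'
from h import *
p,d,K,T=cam("wrist");P=cloud(d,K,T);cv2.imwrite("pics/w2.png",p)
for r in spot_in("wrist","lever_grip")[:2]:print(r["score"],np.round(r["rect"]))
p,d,K,T=cam("side");cv2.imwrite("pics/s2.png",p)
a=cv2.resize(cv2.imread("pics/s2.png")[210:370,270:430],(480,480));b=cv2.resize(cv2.imread("pics/w2.png")[200:480,180:460],(320,320))
o=np.zeros((480,800,3),np.uint8);o[:,:480]=a;o[:320,480:]=b;cv2.imwrite("pics/c2.png",o)
E
```

```text
0.83 [316. 335.  84.  45.]
```

View pics/c2.png

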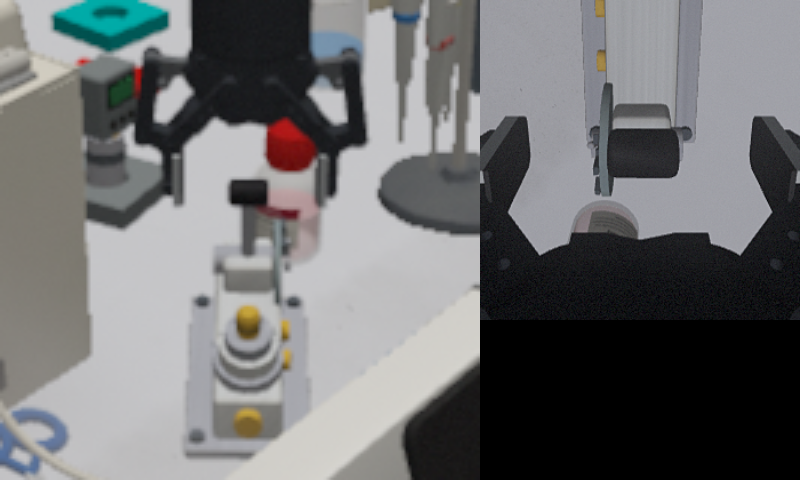

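Call:
carry_out --series "0 -0.004 0 0; 0 0 0 0; 0 0 0 0; 0 0 0 0; 0 0 0 0; 0 0 0 0; 0 0 0 0; 0 0 0 0" --jaw -1 --grip_force 40

```text
time: 5.18
tool_pos: [0.4631, -0.0905, 0.1247]
tcp_rot: [2.349, 2.083, 0.002]
wrist_force: [5.3, -1.7, -0.9]
width: 0.295
grip_force: 43.2
```

Call:
carry_out --series "-0.0009 -0.0076 0.0037 0; -0.0009 -0.0079 0.0029 0; -0.001 -0.0082 0.0021 0; -0.001 -0.0083 0.0013 0; -0.001 -0.0084 0.0004 0; 0 0 0 0; 0 0 0 0; 0 0 0 0"

```text
time: 6.18
tool_pos: [0.4581, -0.1306, 0.135]
tcp_rot: [2.35, 2.083, 0.003]
wrist_force: [5.0, 0.6, -0.6]
width: 0.295
grip_force: 41.5
```

Call:
carry_out --series "0 0 0 0; 0 0 0 0; 0 0 0 0; 0 0 0 0; 0 0 0.03 0; 0 0 0.05 0; 0 0 0.05 0; 0 0 0.05 0; 0 0 0 0" --jaw 1

```text
time: 7.3
tool_pos: [0.4597, -0.1315, 0.3203]
tcp_rot: [2.344, 2.079, 0.008]
wrist_force: [-0.6, 0.9, 0.1]
width: 0.995
grip_force: 0.0
```

```bash
python3 - <<'E'
from h import *
p,d,K,T=cam("wrist");P=cloud(d,K,T);np.savez("w3.npz",p=p,d=d,K=K,T=T,P=P);cv2.imwrite("pics/w3.png",p)
for t in ["lever_grip","sleeve","gauge"]:
  for r in spot_in("wrist",t)[:2]:
    c=r["rect"];print(t,r["score"],np.round(c),P[int(min(c[1],479)),int(c[0])].round(3))
    if t=="lever_grip":
        q=T[:3,:3]@np.linalg.inv(K)@[c[0],c[1],1];o=T[:3,3];print((o+q*((.14-o[2])/q[2])).round(4))
E
```

```text
lever_grip 0.84 [313. 214.  47.  32.] [ 0.454 -0.122  0.142]
[ 0.4548 -0.1225  0.14  ]
sleeve 0.67 [316.  86.  31.  31.] [ 0.471 -0.005  0.088]
gauge 0.98 [403. 353.  45.  70.] [ 0.54  -0.31   0.108]
gauge 0.37 [317. 213.  39.  38.] [ 0.459 -0.122  0.139]
```

View pics/w3.png

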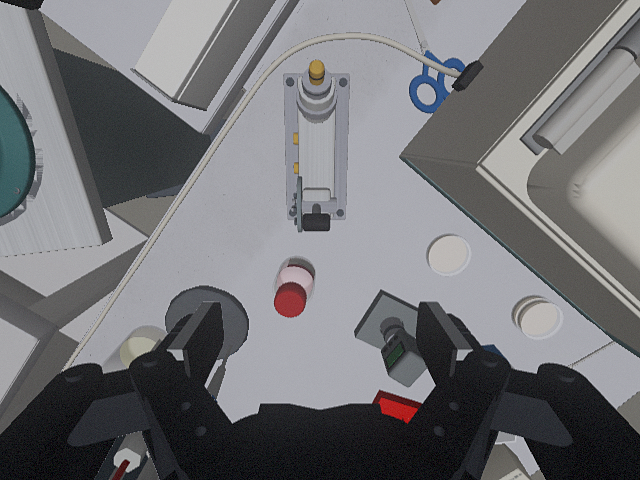

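Call:
carry_out --series "0.014 -0.033 0 9.4; 0.014 -0.033 0 9.4; 0.014 -0.033 0 9.4; 0.014 -0.033 0 9.4; 0.014 -0.033 -0.02 9.4; 0.015 -0.032 -0.02 9.5; 0 0 0 0; 0 0 0 0"

```text
time: 8.5
tool_pos: [0.5414, -0.3269, 0.2729]
tcp_rot: [-1.085, -2.945, -0.002]
wrist_force: [-0.0, 1.4, -0.3]
width: 1.002
grip_force: 0.0
```

```bash
python3 - <<'E'
from h import *
s=bot.read_state();M=R.from_rotvec(s["tcp_rot"]).as_matrix();print(s["tool_pos"],"tooly ang",np.degrees(np.arctan2(M[1,1],M[0,1])),s["q"].round(2))
p,d,K,T=cam("wrist");P=cloud(d,K,T);np.savez("w4.npz",p=p,d=d,K=K,T=T,P=P);cv2.imwrite("pics/w4.png",p)
for r in spot_in("wrist","gauge")[:2]: print(r["score"],np.round(r["rect"]))
near=(abs(P[...,0]-.54)<.05)&(abs(P[...,1]+.328)<.05)
zz=P[near][:,2];print(np.percentile(zz,[1,50,90,99]))
for lo,hi in [(.106,.122),(.110,.122)]:
    m=near&(P[...,2]>lo)&(P[...,2]<hi);q=P[m];c=cv2.minAreaRect((q[:,:2]*1000).astype(np.float32));print(len(q),np.median(q,0).round(4),c)
m=near&(P[...,2]>.012)&(P[...,2]<.022);q=P[m];print(len(q),cv2.minAreaRect((q[:,:2]*1000).astype(np.float32)))
E
```

```text
[ 0.541417   -0.32694664  0.27294182] tooly ang 49.53914736174946 [-0.58  0.17  1.66  0.    1.31 -1.45]
0.65 [320. 229.  47.  56.]
[-0.0030829   0.33454391  0.35113666  0.35720339]
1778 [ 0.5428 -0.3301  0.113 ] ((544.03857421875, -330.9347229003906), (43.771018981933594, 35.084388732910156), 49.181724548339844)
1675 [ 0.5433 -0.3307  0.1131] ((544.1329345703125, -330.9737548828125), (43.155147552490234, 33.938880920410156), 48.55934524536133)
2455 ((543.0121459960938, -330.6647644042969), (79.97095489501953, 77.62061309814453), 55.086727142333984)
```

View pics/w4.png

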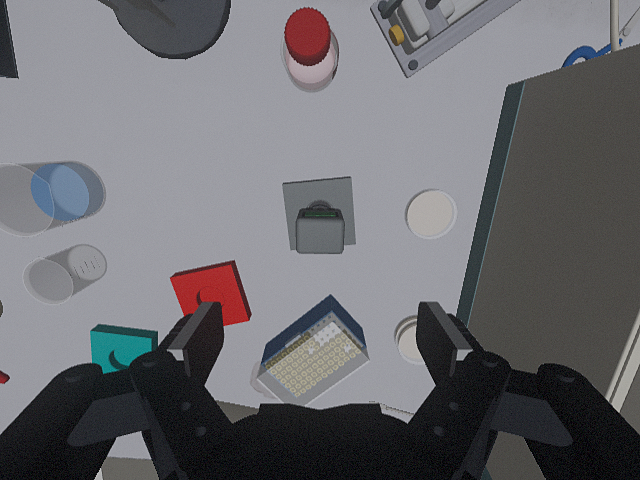

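Call:
carry_out --series "0.0025 -0.004 -0.05 0; 0 0 -0.05 0; 0 0 -0.05 0; 0 0 -0.025 0; 0 0 -0.015 0; 0 0 0 0"

```text
time: 9.35
tool_pos: [0.5445, -0.3311, 0.0846]
tcp_rot: [-1.083, -2.948, -0.0]
wrist_force: [0.3, 0.3, 0.2]
width: 0.997
grip_force: 0.0
```

Call:
carry_out --series "0 0 0 0; 0 0 0 0; 0 0 0 0; 0 0 0 0; 0 0 0 0; 0 0 0 0; 0 0 0 0" --jaw -1 --grip_force 30

```text
time: 10.22
tool_pos: [0.5459, -0.3322, 0.0865]
tcp_rot: [1.083, 2.946, -0.001]
wrist_force: [0.0, 0.1, 6.1]
width: 0.514
grip_force: 32.0
```

Call:
carry_out --series "0 0 0.0045 0; 0 0 0.004 0; 0 0 0 0; 0 0 0 0"

```text
time: 10.72
tool_pos: [0.5447, -0.3316, 0.0931]
tcp_rot: [-1.084, -2.949, -0.0]
wrist_force: [1.4, -0.2, -1.3]
width: 0.512
grip_force: 31.5
```

Call:
carry_out --series "-0.0035 0.003 0 0; -0.0035 0.003 0 0; -0.0035 0.003 0 0; -0.0035 0.003 0 0; -0.0035 0.003 0 0; -0.0035 0.003 0 0; -0.0035 0.003 0 0; -0.0035 0.0029 0 0; 0 0 0 0; 0 0 0 0" --grip_force 25

```text
time: 11.98
tool_pos: [0.5162, -0.3072, 0.0929]
tcp_rot: [-1.083, -2.947, -0.001]
wrist_force: [2.8, 0.9, -0.5]
width: 0.507
grip_force: 26.1
```

```bash
python3 - <<'E'
from h import *
p,d,K,T=cam("wrist");cv2.imwrite("pics/w5.png",p);P=cloud(d,K,T);np.savez("w5.npz",p=p,d=d,K=K,T=T,P=P)
p,d,K,T=cam("side");cv2.imwrite("pics/s5.png",p)
a=cv2.resize(cv2.imread("pics/s5.png")[200:330,250:380],(400,400));b=cv2.resize(cv2.imread("pics/w5.png")[180:480,170:470],(400,400))
cv2.imwrite("pics/c5.png",np.hstack([a,b]))
E
```

```text
(no output)
```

View pics/c5.png

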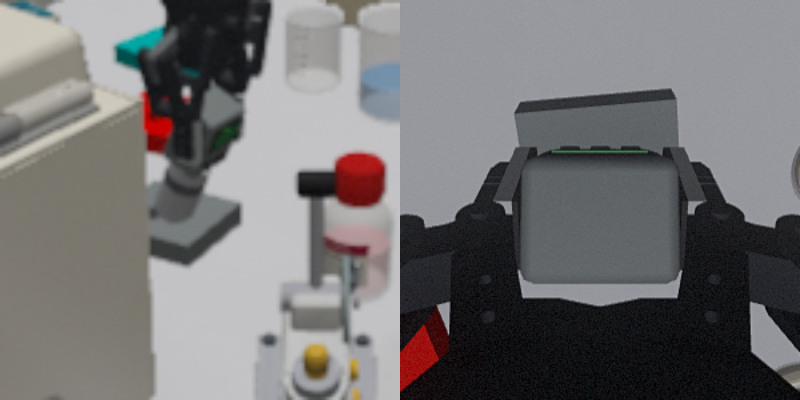

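```bash
cat >> h.py <<'E'
def tilt(f):
    P=np.load(f)["P"];q=P[312:378,275:370].reshape(-1,3);q=q[np.isfinite(q).all(1)];q=q[abs(q[:,2]-np.median(q[:,2]))<.03]
    for _ in range(4):
        c=q.mean(0);n=np.linalg.svd(q-c,full_matrices=False)[2][2];n=n*np.sign(n[2]);e=(q-c)@n;q=q[abs(e)<max(.002,2*e.std())]
    return n,c,e.std(),len(q)
E
python3 - <<'E'
from h import *
s=bot.read_state();n,c,e,k=tilt("w5.npz");M=R.from_rotvec(s["tcp_rot"]).as_matrix();print(n,c,e,k,"tilt to tool x",np.arctan2(n@M[:,0],n[2]),"to tool y",np.arctan2(n@M[:,1],n[2]),"z resid")
g=np.array(s["tool_pos"])-.005*M[:,2]; print("grasp->top along n",(c-g)@n)
print((c-g)@M)
E
```

```text
[-0.29776883  0.24917579  0.92154498] [ 0.51066267 -0.30297518  0.11819565] 0.0006214452732951046 6226 tilt to tool x 0.40005536754860305 to tool y -0.0032799397587876997 z resid
grasp->top along n 0.021427003054677585
[ 0.00709077 -0.00033252 -0.02026491]
```

Call:
carry_out --series "-0.0017 0.0015 0 0; -0.0017 0.0015 0 0; 0 0 0 0; 0 0 0.01 0; 0 0 0.04 0; 0 0 0.05 0; 0 0 0.05 0; 0 0 0 0; 0 0 0 0"

```text
time: 13.2
tool_pos: [0.5119, -0.3042, 0.2424]
tcp_rot: [-1.083, -2.946, -0.0]
wrist_force: [-0.1, 0.0, -2.1]
width: 0.512
grip_force: 26.3
```

```bash
cat > t.py <<'E'
from h import *
import sys
s=bot.read_state();p,d,K,T=cam("wrist");P=cloud(d,K,T);f=sys.argv[1];np.savez(f+".npz",p=p,d=d,K=K,T=T,P=P);cv2.imwrite(f"pics/{f}.png",p)
M=R.from_rotvec(s["tcp_rot"]).as_matrix();g=np.array(s["tool_pos"])-.005*M[:,2]
n,c,e,k=tilt(f+".npz");print("t",s["time"],s["tool_pos"],"tilt",np.arctan2(n@M[:,0],n[2]),np.arctan2(n@M[:,1],n[2]),e,"tooly",np.degrees(np.arctan2(M[1,1],M[0,1])))
D=P-c;ok=np.isfinite(D).all(-1)&(abs(D@n)<.003)&(np.linalg.norm(D,axis=-1)<.04)&(P@M[:,1]-g@M[:,1]<.019)&(P@M[:,1]-g@M[:,1]>-.019)
ex=M[:,0]-n*(n@M[:,0]);ex/=np.linalg.norm(ex)
a=D[ok]@ex;lo,hi=np.percentile(a,[.5,99.5]);print("xext",hi-lo)
C=c+ex*(lo+hi)/2;C+=M[:,1]*((g-C)@M[:,1])
print("top centre rel g in tool",((C-g)@M).round(4));nose=C-.109*n
print("n",n.round(4),"nose",nose.round(4),"nose rel TCP",(nose-s["tool_pos"]).round(4), "in tool",((nose-s["tool_pos"])@M).round(4))
E
python3 t.py w6; python3 - <<'E'
from h import *
z=np.load("w3.npz");P=z["P"];m=(abs(P[...,0]-.475)<.02)&(P[...,1]>-.03)&(P[...,1]<.04)&(P[...,2]>.09);q=P[m];print(len(q),q.mean(0))
v,u=np.nonzero(m);print(u.min(),u.max(),v.min(),v.max())
K,T=z["K"],z["T"]
for v in (62,66,70):
    r=T[:3,:3]@np.linalg.inv(K)@[316.5,v,1];o=T[:3,3];print((o+r*((.104-o[2])/r[2])).round(4))
a=z["p"][40:120,276:356];b=np.load("w1.npz")["p"][105:185,300:380]
cv2.imwrite("pics/c6.png",cv2.resize(np.hstack([a,b]),None,fx=5,fy=5,interpolation=cv2.INTER_CUBIC))
E
```

```text
t 13.2 [ 0.51187716 -0.30420975  0.24241357] tilt 0.4323943377373588 -0.0019760371684404542 0.0006283324679988042 tooly 49.62440106273606
xext 0.03282840413926588
top centre rel g in tool [ 0.0071 -0.     -0.0202]
n [-0.3182  0.2693  0.909 ] nose [ 0.5413 -0.329   0.1685] nose rel TCP [ 0.0294 -0.0248 -0.0739] in tool [-0.0387  0.0002  0.0738]
296 [0.47383122 0.00629568 0.09903209]
309 324 59 82
[0.4747 0.0122 0.104 ]
[0.4743 0.0089 0.104 ]
[0.4739 0.0056 0.104 ]
```

View pics/c6.png

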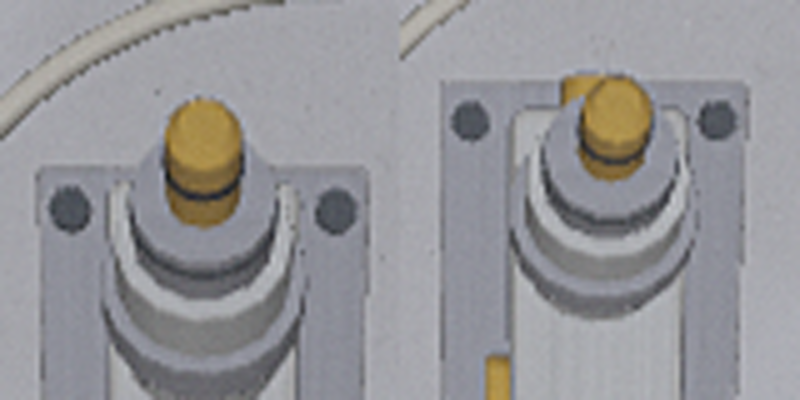

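Call:
carry_out --series "0 0 0.03 0; -0.011 0.03 0 -5; -0.011 0.048 0 -8.5; -0.011 0.048 0 -8.5; -0.011 0.048 0 -8.5; 0 0.048 0 -8.5; 0 0.048 0 -8.5; 0.005 0.048 0 -8.8; 0.0063 0.04 0 0; 0 0 -0.03 0; 0 0 0 0; 0 0 0 0" --grip_force 60

```text
time: 14.75
tool_pos: [0.4799, 0.0529, 0.2423]
tcp_rot: [-2.346, -2.087, 0.004]
wrist_force: [-0.2, -1.0, -1.4]
width: 0.508
grip_force: 65.9
```

```bash
python3 t.py w7; python3 - <<'E'
from h import *
ims=[]
for n in ["side","top"]:
    p,d,K,T=cam(n);cv2.imwrite(f"pics/{n}7.png",p);ims.append((p,K,T))
a=cv2.resize(ims[0][0][260:360,300:400],(400,400),interpolation=2);b=cv2.resize(ims[1][0][200:300,140:240],(400,400),interpolation=2)
cv2.imwrite("pics/c7.png",np.hstack([a,b]))
E
```

```text
t 14.75 [0.47985529 0.05285077 0.24232938] tilt 0.4345649980415861 -0.001215946157228828 0.0006386336156377335 tooly -6.694927004528053
xext 0.03282997994480986
top centre rel g in tool [ 0.0056  0.     -0.0202]
n [0.0504 0.4185 0.9068] nose [0.4751 0.0128 0.1687] nose rel TCP [-0.0048 -0.04   -0.0736] in tool [-0.0403  0.0001  0.0737]
```

View pics/c7.png

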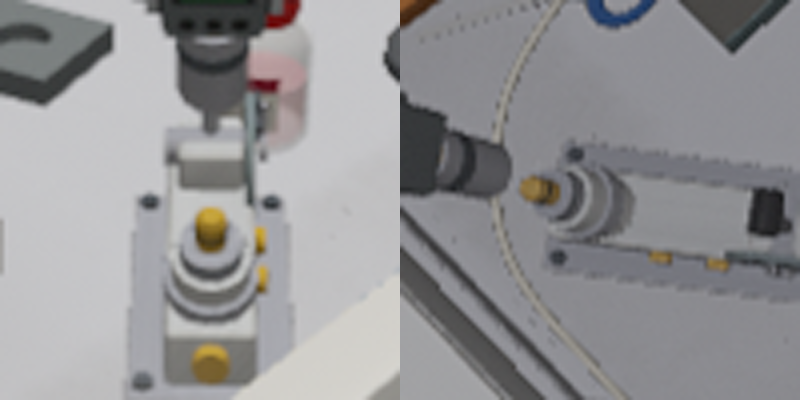

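```bash
python3 - <<'E'
from h import *
for nm,o in (("top",(140,200)),("side",(300,260))):
    c=eyes.get_calibration(nm);K=np.array(c["K"]);Rr=np.array(c["rotation"]);Rr=Rr if Rr.shape==(3,3) else R.from_rotvec(Rr).as_matrix();t=np.array(c["position"])
    def pr(C,n,r):
        ex=np.cross(n,[1,0,0]);ex/=np.linalg.norm(ex);ey=np.cross(n,ex);a=np.linspace(0,6.28,60)[:,None]
        X=(C+r*(np.cos(a)*ex+np.sin(a)*ey)-t)@Rr;u=X@K.T;u=u[:,:2]/u[:,2:];u=(u-o)*4;return u.min(0).round(1),u.max(0).round(1)
    n=np.array([.0504,.4185,.9068])
    print(nm,"nose",pr(np.array([.4751,.0128,.1687]),n,.016),"tip",pr(np.array([.474,.0092,.104]),n,.0065),"sleeve",pr(np.array([.4729,-.0001,.0841]),n,.015))
a=cv2.resize(cv2.imread("pics/top7.png")[230:265,235-75:235-15],None,fx=13,fy=13,interpolation=2);cv2.imwrite("pics/c8.png",a)
E
```

```text
top nose (array([ 70.8, 146.1]), array([118.4, 204.9])) tip (array([123.2, 180.2]), array([141.6, 202.8])) sleeve (array([136.4, 171.8]), array([178.6, 223.2]))
side nose (array([176. ,  58.6]), array([248.4, 117.5])) tip (array([198.8, 196. ]), array([227.4, 220.2])) sleeve (array([180.2, 206.5]), array([245.2, 261.8]))
```

View pics/c8.png

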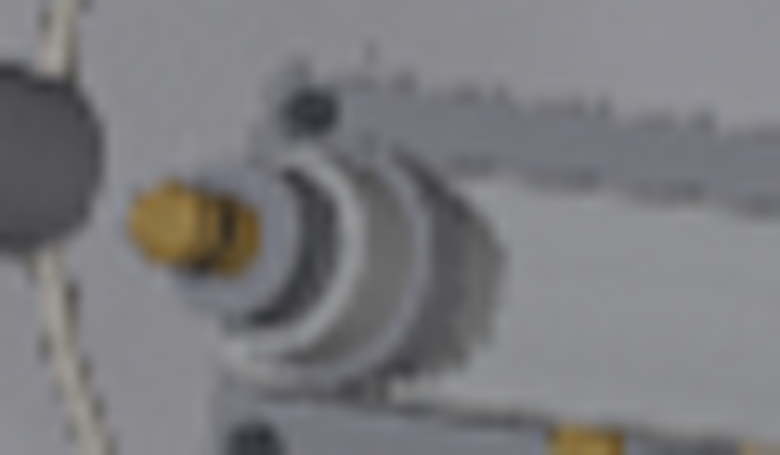

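Call:
carry_out --series "-0.0005 0.0004 -0.03 0; 0 0 -0.024 0; 0 0 0 0; -0.0003 -0.0021 -0.0045 0; -0.0003 -0.0021 -0.0045 0; -0.0003 -0.0021 -0.0045 0; 0 0 0 0; 0 0 0 0"

```text
time: 15.9
tool_pos: [0.4793, 0.0475, 0.1758]
tcp_rot: [-2.347, -2.088, -0.001]
wrist_force: [1.1, 1.1, -2.3]
width: 0.507
grip_force: 65.8
```

Call:
carry_out --series "-0.0002 -0.0013 -0.0027 0; -0.0002 -0.0013 -0.0027 0; 0 0 0 0; 0 0 0 0"

```text
time: 16.4
tool_pos: [0.4795, 0.0461, 0.1699]
tcp_rot: [-2.347, -2.087, -0.005]
wrist_force: [3.9, 5.4, -5.2]
width: 0.509
grip_force: 65.4
```

Call:
carry_out --series "0.0012 0.0016 -0.0007 0; 0 0 0 0; -0.0002 -0.0013 -0.0027 0; 0 0 0 0; 0 0 0 0"

```text
time: 17.02
tool_pos: [0.4799, 0.0452, 0.1667]
tcp_rot: [-2.347, -2.088, -0.001]
wrist_force: [1.8, 5.4, -3.5]
width: 0.508
grip_force: 65.8
```

Call:
carry_out --series "0.0006 0.0018 -0.0008 0; 0 0 0 0; -0.0002 -0.0013 -0.0027 0; 0 0 0 0; 0 0 0 0"

```text
time: 17.65
tool_pos: [0.4801, 0.0454, 0.1633]
tcp_rot: [-2.347, -2.088, 0.001]
wrist_force: [-0.8, -0.3, -1.6]
width: 0.507
grip_force: 65.8
```

```bash
python3 t.py w9
```

```text
t 17.65 [0.48012375 0.04535906 0.16328794] tilt 0.43362625198790444 -0.0013332694083435766 0.0006268586896442212 tooly -6.673983738179503
xext 0.032688408455595466
top centre rel g in tool [ 0.0057 -0.     -0.0202]
n [0.0479 0.4176 0.9074] nose [0.4756 0.0055 0.0896] nose rel TCP [-0.0046 -0.0399 -0.0737] in tool [-0.0401  0.0001  0.0737]
```

Call:
carry_out --series "-0.0002 -0.0013 -0.0027 0; 0 0 0 0; -0.0002 -0.0013 -0.0027 0; 0 0 0 0; 0 0 0 0"

```text
time: 18.32
tool_pos: [0.4798, 0.043, 0.1579]
tcp_rot: [-2.347, -2.088, 0.0]
wrist_force: [0.3, 0.6, -1.4]
width: 0.511
grip_force: 65.9
```

Call:
carry_out --series "-0.0001 -0.0009 -0.0018 0; 0 0 0 0; -0.0001 -0.0009 -0.0018 0; 0 0 0 0; 0 0 0 0"

```text
time: 18.95
tool_pos: [0.4799, 0.0416, 0.1554]
tcp_rot: [-2.347, -2.088, -0.002]
wrist_force: [-2.5, 2.2, 5.4]
width: 0.507
grip_force: 66.9
```

Call:
carry_out --series "-0.0004 -0.0009 -0.0018 0; 0 0 0 0; -0.0001 -0.0009 -0.0018 0; 0 0 0 0; 0 0 0 0" --grip_force 90

```text
time: 19.58
tool_pos: [0.4797, 0.0401, 0.1522]
tcp_rot: [-2.347, -2.088, -0.003]
wrist_force: [-2.0, 3.4, 6.7]
width: 0.509
grip_force: 90.5
```

Call:
carry_out --series "-0.0002 -0.0009 -0.0018 0; 0 0 0 0; -0.0001 -0.0009 -0.0018 0; 0 0 0 0; 0 0 0 0"

```text
time: 20.2
tool_pos: [0.4793, 0.0378, 0.1476]
tcp_rot: [2.347, 2.088, 0.002]
wrist_force: [0.2, 3.7, 4.3]
width: 0.505
grip_force: 91.7
```

Call:
carry_out --series "-0.0001 -0.0009 -0.0018 0; 0 0 0 0; 0 0 0 0"

```text
time: 20.58
tool_pos: [0.4793, 0.0376, 0.1471]
tcp_rot: [-2.347, -2.087, -0.003]
wrist_force: [-2.6, 6.8, 12.3]
width: 0.501
grip_force: 93.1
```

Call:
carry_out --series "-0.0001 -0.0009 -0.0018 0; 0 0 0 0; 0 0 0 0"

```text
time: 20.95
tool_pos: [0.4794, 0.0376, 0.147]
tcp_rot: [-2.347, -2.086, -0.005]
wrist_force: [-7.1, 9.7, 22.4]
width: 0.504
grip_force: 94.3
```

Call:
carry_out --series "-0.0008 0 0 0; 0 0 0 0; 0 0 0 0; 0 0 0 0"

```text
time: 21.45
tool_pos: [0.4793, 0.0375, 0.1471]
tcp_rot: [-2.348, -2.087, -0.007]
wrist_force: [-4.1, 9.3, 20.5]
width: 0.501
grip_force: 93.7
```

```bash
python3 t.py w10; python3 - <<'E'
from h import *
ims=[]
for n in ["side","top"]:
    p,d,K,T=cam(n);ims.append(p)
a=cv2.resize(ims[0][260:360,300:400],(400,400),interpolation=2);b=cv2.resize(ims[1][200:300,140:240],(400,400),interpolation=2)
cv2.imwrite("pics/c10.png",np.hstack([a,b]));print(bot.read_state()["wrist_force"])
E
```

```text
t 21.45 [0.47927382 0.03752293 0.14705118] tilt 0.4347623931927094 0.0005504903373464145 0.0006307558669223888 tooly -6.729540340044085
xext 0.03237576124115338
top centre rel g in tool [ 0.0058 -0.     -0.0201]
n [0.0473 0.4157 0.9083] nose [ 0.4747 -0.0021  0.0732] nose rel TCP [-0.0045 -0.0396 -0.0739] in tool [-0.0402 -0.0001  0.0737]
[-4.82058473  9.06175433 20.67237252]
```

View pics/c10.png

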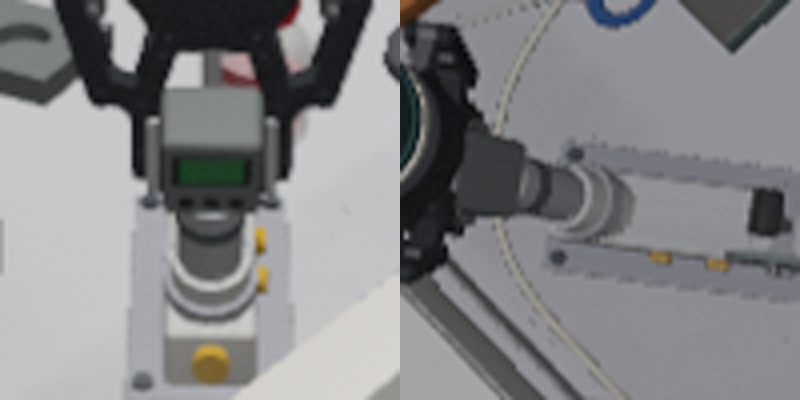

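```bash
python3 -c "
from workcell import bot
print(bot.finish_job())"
```

```text
the job is handed in; nothing more can be done
None
```

I handed the job in at about 21.5 s of the 58 s limit, and no verdict came back. The lever stands upright in the marked middle notch. The gauge is still gripped and pressed square on the test nipple at its hard stop, with about 24 N against the 9 N spring. The bottle and dish were never touched.

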